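# Float the pointer of a check scale with its trim lever

### The arm

A 6-joint arm with a two-finger parallel gripper is mounted at the origin on the work surface. World frame = base frame: x ahead of the robot, y to its left, z up, the work surface at z = 0. Lengths are in m, angles in rad, forces in N, time in s.
With the tool pointing down it reaches from about 0.3 to 0.875 m from the base axis. Payload 6.4 kg.
Tool frame: the origin (TCP) lies midway between the tips of the shut fingers; the grasp point (between the pads) lies 19 mm behind it; y points along the fingers, x is the direction in which the jaws open and shut, and the axes are right-handed (so a half turn about y gives the same grasp; the last joint's range is limited). The gripper opens to 88 mm and grips with 3 to 60 N. Pads are 18 mm wide; open, the fingers measure 123 mm over their backs; the gripper's body (75 mm by 187 mm) begins 45 mm behind the grasp point.
Start: joints at [1.102, 0.181, 1.607, -0, 1.354, -0.206], TCP at [0.149, 0.555, 0.239] pointing down, gripper open.
Joint ranges: [-2.99, 2.99], [-0.89, 2.07], [0.3, 2.58], [-1.14, 4.28], [0, 2.63], [-3.12, 3.12]. Speed limits (rad/s): [2.57, 2.57, 3.01, 3.14, 3.14, 3.14].

### API

Orientations are given as a rotation vector (axis times angle).
In Python, from bench import r gives the robot as it stands. Calls block until the motion is done:
- r.movep(position, orientation): joint-space move of the TCP to a pose.
- r.movel(position, attitude=None, velocity=0.15, guard=None): straight line of the TCP; attitude=None keeps the orientation; velocity is the mean speed in m/s. With guard (N) it stops when the force on the tool has changed by that much, and returns True; else False.
- r.set_joints(angles): joint-space move.
- r.grip(opening): opening from 0.0 (shut) to 1.0 (fully open); the grip force is fixed at half the most; returns when the fingers have stopped.
- r.pause(seconds).
- r.ik(position, orientation): joint angles nearest the present ones, or None.
- r.read_state(): the state.
- r.snapshot(name): name is "side" or "top"; returns a dict with "color" (480x640x3 uint8, red, green, blue), "vfov" (degrees; the focal length in pixels is half the picture's height over the tangent of half this angle, whatever the lens; pixels are square), "cx", "cy" (the principal point, pixels), "D" ([k1, k2, p1, p2, k3] as OpenCV has them; the pictures are not rectified), "R" (3x3) and "t" (3): a world point X has camera coordinates R X + t. Camera axes: x right, y down, z forward; pixel columns grow to the right and rows downward; lengths in m; the calibration is good to about 2 mm. A picture is of the moment at which its call begins. There is no depth.
A pose or a line that the arm cannot do raises r.Unreachable and nothing moves.
- r.close_job(): hands the job in, once; it reports no verdict.
The state is a dict: "t": time; "joint_positions": joint angles; "qvel": joint speeds; "tau": joint torques, N m; "tcp_pos": TCP position; "ee_rot": TCP orientation; "force": force on the tool from outside, world axes, zero at the start; "torque": the same for the moment, N m; "grip_width": opening from 0.0 (shut) to 1.0 (fully open).
Only numpy, scipy, OpenCV 4.12 (cv2) and the standard library are available. Lean on these libraries where they do the work, as an engineer would, in place of code of your own. Each camera call takes 0.05 s, during which the arm holds its last target.

### The job

The tub of wooden blanks on the check scale is overweight, so its side of the beam is down; to read off by how much, the pointer has to float at its mark. Take the black grip of the trim lever, ease the green-tipped pointer up to the red centre mark without letting the beam slam onto a stop, and steer it so that it stays there for at least eight seconds without a break, working through the lever alone: do not touch the beam, the platforms or what stands on them, and leave the other things on the bench where they are. Finish while still holding the grip, with the pointer steady at the mark.

Things in the scene. Friction and masses are not known exactly. Their poses are not given: they have to be found in the camera images.
- scale: Blue cast check scale fixed to the bench, base 170 x 560 mm. Origin: centre of its underside on the bench; x points from the lever side to the back, y along the beam to the tub side (robot's left), z up. Beam and lever turn about one axis, parallel to this x, 115 mm above the bench.
- trim_lever (a joint): Twist (rad) of the coil spring by which the hand lever sits on the beam's shaft: lever angle minus beam angle, about the scale's +x axis; 0 = spring slack, positive = grip swung to the scale's -y (away from the tub), stops at +-1.1. It turns the beam with about 0.40 N m per rad of twist; positive twist lifts the tub. The lever stands near upright when let go, and springs back there.
- lever_grip (a point): Middle of the lever's black round grip: 22 mm diameter, 60 mm long, lying along the scale's x; it lies 139 mm from the scale's origin along -x and swings at 140 mm about the axis (255 mm above the bench when upright). Free all round; can be pinched from above with the fingers closing along the scale's y, and turns between them as the lever swings.
- beam (a joint): Angle of the beam and its pointer (rad) about the scale's +x axis: 0 = pointer at the mark, negative = tub side down; stops at +-0.15 (starts on -0.15). Inertia with loads about 0.12 kg m2, little damping (0.006 N m s/rad). Top-heavy: gravity pushes it away from the middle with about 0.525 N m/rad x angle (0.48 to 0.57), more than the spring restores, so it has no resting place between the stops.
- pointer_tip (a point): Tip of the green-ended upright pointer on the beam, 235 mm above the beam's axis, in front of a white sector plate with a red centre line. It leans towards the tub (the scale's +y) when the tub side is down.
- zero_mark (a point): Where the pointer tip stands when it is at the red centre mark (350 mm above the bench). 0.06 rad of the beam is 14 mm of the tip; short black marks on the plate's top edge show +-0.06 rad.
- tub_rim (a point): Middle of the open top of the grey tub (155 x 125 x 95 mm, with wooden blanks, about 1.07 kg, fixed in place) on the left platform, 200 mm from the axis. Three dark iron weights, together 1.0 kg, stand on the right platform at 200 mm; platforms stay level. The tub is 30 to 120 g overweight: 0.06 to 0.24 N m that the spring must carry.
- glue: White glue bottle with orange cap, 64 mm diameter, 170 mm high, standing on the bench to the left; origin under its centre. To be left alone.
- bucket: White plastic bucket, 124 mm across the rim, 135 mm high, on the bench to the left; origin under its centre. To be left alone.
- sanding_block: Cork sanding block 110 x 65 x 32 mm lying in front of the scale on the left; origin under its centre. To be left alone.
- brush: Bench brush lying in front of the scale on the right; origin under it. To be left alone.
- toy_car: Wooden toy car, 100 x 64 x 61 mm, on the bench to the right; origin under its centre. To be left alone.
- spare_weight: Spare dark iron weight with a knob, 58 mm diameter, 60 mm high, 0.5 kg, on the bench to the right; origin under its centre. To be left alone.

How it is judged:
On the way:
1. the pointer stays at the mark (within 0.06 rad, 14 mm at its tip) for 8 s without a break (value of joint beam between -0.06 and 0.06 rad), for 8 s.
At the end, for the whole second after the job is handed in: The robot still holds the lever grip (over 1 N) and through the last second, with the arm kept still, the beam has not drifted further than 0.10 rad from the mark (24 mm at the pointer tip) (value of joint beam between -0.1 and 0.1 rad and contact force between the fingers and trim_lever above 1 N); the arm keeps its last pose, push and grip.
It fails at once if the robot touches the beam, the platforms, the tub or the weights (contact force between any of the arm, the fingers and beam_bars above 1 N or contact force between any of the arm, the fingers and bob above 1 N or contact force between any of the arm, the fingers and pan_left above 1 N or contact force between any of the arm, the fingers and pan_right above 1 N).
It fails at once if the beam slams onto a stop (faster than 0.5 rad/s in its last 0.02 rad) ((value of joint beam above 0.13 rad and velocity of joint beam above 0.5 rad/s) or (value of joint beam below -0.13 rad and velocity of joint beam below -0.5 rad/s)).
It fails at once if another thing on the bench is moved by more than 20 mm (distance of any of glue, bucket, sanding_block, brush, toy_car, spare_weight from where it was at the start of the episode above 0.02 m).
It also fails if it takes over 54 s, if anything falls off the work surface, if the arm or the gripper's body presses on something with over 40 N, if the wrist force passes 120 N, or if a joint passes its speed limit or range.

## Working session

There is one attempt and no reset: what is moved stays moved. The work goes in short steps, each a Python script; the robot and the scene stay as the last script left them, time stands still between calls to the robot, and variables do not carry over. Pictures are saved under pics/ and viewed, and the job is handed in when it is done.

```bash
ls -la; mkdir -p pics
python3 - <<'E'
from bench import r
import cv2, numpy as np
s=r.read_state(); print(s)
for n in ("side","top"):
    d=r.snapshot(n); cv2.imwrite(f"pics/{n}0.png",d["color"][:,:,::-1])
    print(n,{k:np.round(v,4).tolist() if not np.isscalar(v) else v for k,v in d.items() if k!="color"})
E
```

```text
total 12
drwxr-xr-x  3 agent agent 4096 Dec  6 09:51 .
drwxr-xr-x 23 root  root  4096 Dec  6 09:51 ..
drwxr-xr-x  2 agent agent 4096 Dec  6 09:51 pics
{'t': 0.0, 'joint_positions': array([ 1.10169505e+00,  1.81524906e-01,  1.60799360e+00, -1.90737301e-05,
        1.35380431e+00, -2.06269571e-01]), 'qvel': array([ 0.00275841, -0.0007264 ,  0.0007899 , -0.00054376,  0.00011835,
        0.00066018]), 'tau': array([-2.93346900e-03, -4.33870268e+01, -3.41844392e+01,  7.01051136e-02,
        3.83866334e-02, -1.68163147e-04]), 'tcp_pos': array([0.14911951, 0.55477435, 0.23782618]), 'ee_rot': array([-1.32292501, -1.01225446,  1.01483947]), 'force': array([-0.7088006 ,  0.80151109, -0.36002496]), 'torque': array([-0.00825193, -0.00783004, -0.02354712]), 'grip_width': 1.0033020897119402}
side {'vfov': 46.82433148320916, 'cx': 324.36796745771204, 'cy': 246.107399032004, 'D': [-0.0313, 0.0, 0.0, 0.0, 0.0], 'R': [[0.8787, -0.4774, -0.0076], [-0.2558, -0.4573, -0.8517], [0.4032, 0.7503, -0.524]], 't': [-0.4428, 0.3228, 1.5378]}
top {'vfov': 57.97560608119709, 'cx': 326.78774501340274, 'cy': 239.3876105304638, 'D': [0.0123, 0.0, 0.0, 0.0, 0.0], 'R': [[0.0673, -0.9977, 0.0033], [-0.9737, -0.0664, -0.2178], [0.2175, 0.0114, -0.976]], 't': [-0.0467, 0.5529, 1.3866]}
```

View pics/side0.png

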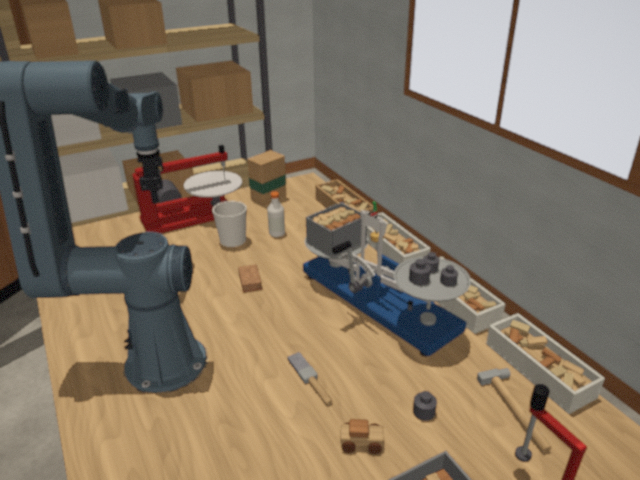

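View pics/top0.png

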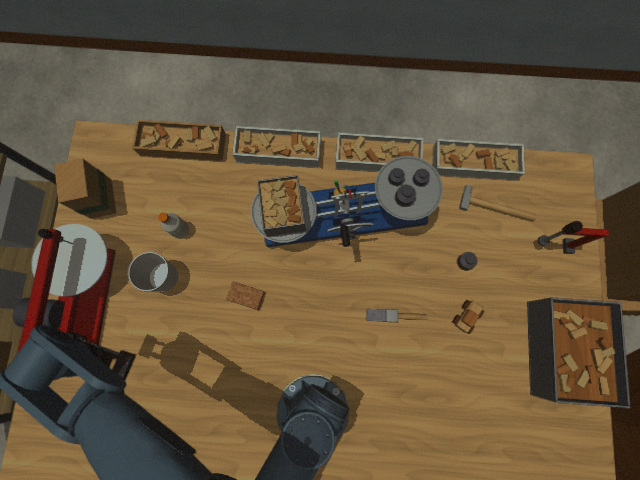

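The side view shows the scale with its tub down at about (335,225). The top view shows the black grip at about (347,235), the blue base from (265,243) to (440,215), and the pointer near (338,188). I'll zoom in on both.

Run:
```python
import cv2
a=cv2.imread("pics/top0.png")[140:260,240:450]; cv2.imwrite("pics/topz.png",cv2.resize(a,None,fx=3.8,fy=3.8,interpolation=cv2.INTER_CUBIC))
a=cv2.imread("pics/side0.png")[180:360,290:480]; cv2.imwrite("pics/sidez.png",cv2.resize(a,None,fx=3.3,fy=3.3,interpolation=cv2.INTER_CUBIC))
```

```text
(no output)
```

View pics/topz.png

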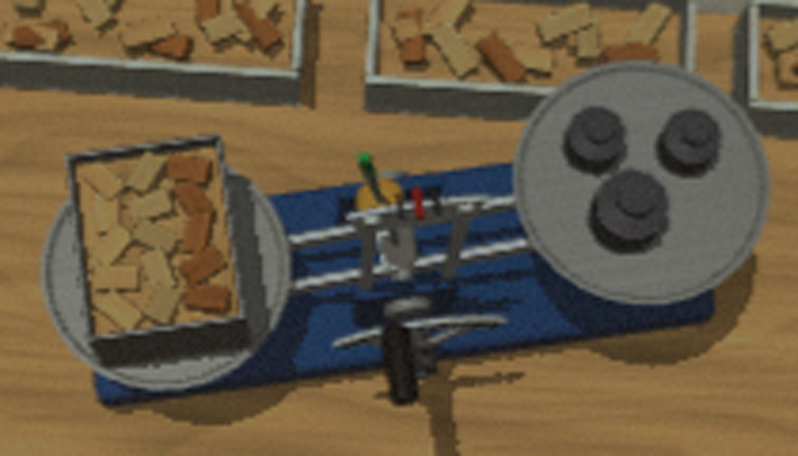

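View pics/sidez.png

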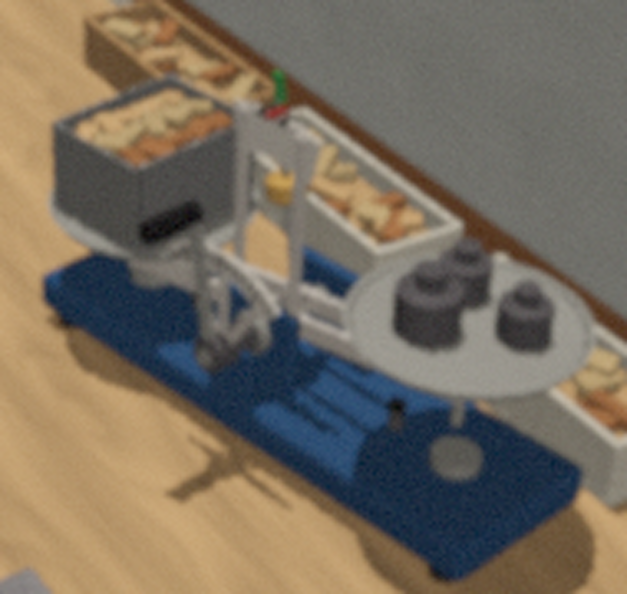

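```bash
cat > h.py <<'E'
import numpy as np, cv2
def K(d):
    f=240/np.tan(np.radians(d["vfov"])/2); return np.array([[f,0,d["cx"]],[0,f,d["cy"]],[0,0,1.]])
def ray(d,p):
    u=cv2.undistortPoints(np.array([[p]],float),K(d),np.array(d["D"],float))[0,0]
    R=np.array(d["R"]);t=np.array(d["t"]); v=R.T@np.array([u[0],u[1],1]); return -R.T@t, v/np.linalg.norm(v)
def tri(d1,p1,d2,p2):
    o1,v1=ray(d1,p1);o2,v2=ray(d2,p2)
    s=np.linalg.lstsq(np.c_[v1,-v2],o2-o1,rcond=None)[0]
    a=o1+s[0]*v1;b=o2+s[1]*v2
    return (a+b)/2,np.linalg.norm(a-b)
def plane(d,p,z):
    o,v=ray(d,p); return o+v*(z-o[2])/v[2]
def proj(d,X):
    return cv2.projectPoints(np.array([X],float),cv2.Rodrigues(np.array(d["R"]))[0],np.array(d["t"],float),K(d),np.array(d["D"],float))[0][0,0]
def blob(img,mask,near,rad):
    yy,xx=np.nonzero(mask); k=np.hypot(xx-near[0],yy-near[1])<rad
    return np.c_[xx[k],yy[k]].astype(float)
E
python3 - <<'E'
from bench import r
from h import *
T=r.snapshot("top");S=r.snapshot("side")
def green(c): c=c.astype(int); return (c[:,:,1]>c[:,:,0]+25)&(c[:,:,1]>c[:,:,2]+25)
def dark(c): return c.max(2)<42
g=[blob(0,green(d["color"]),n,15) for d,n in ((T,(336,182)),(S,(375,206)))]
print("green",[(len(b),b.mean(0)) for b in g], tri(T,g[0].mean(0),S,g[1].mean(0)))
b=[blob(0,dark(d["color"]),n,rad) for d,n,rad in ((T,(345.5,236),13),(S,(341.6,247.3),14))]
for q in b: print("dark",len(q),q.mean(0),q.min(0),q.max(0))
print("grip",tri(T,b[0].mean(0),S,b[1].mean(0)))
# scale yaw: near long edge of blue base top, at guessed z .03
c=T["color"].astype(int); m=((c[:,:,2]>c[:,:,0]+30)&(c[:,:,2]>c[:,:,1]+20)).astype(np.uint8)
ys,xs=np.nonzero(m[140:260,240:450]); xs=xs+240; ys=ys+140
pts=[]
for x in range(275,425,5):
    k=ys[xs==x]
    if len(k): pts.append(plane(T,(x,k.max()),0.02)[:2])
pts=np.array(pts); A=np.polyfit(pts[:,1],pts[:,0],1); res=pts[:,0]-np.polyval(A,pts[:,1]); k=abs(res)<.006;A=np.polyfit(pts[k,1],pts[k,0],1)
print("edge x=a y+b",A,k.sum(),len(k),"yaw",-np.arctan(A[0]))
hull=cv2.minAreaRect(np.array([plane(T,(x,y),.02)[:2] for x,y in zip(xs,ys)],np.float32)); print(hull)
E
```

```text
green [(7, array([335.28571429, 181.        ])), (19, array([374.36842105, 205.42105263]))] (array([ 0.66054442, -0.0242014 ,  0.33300167]), np.float64(0.0026149803016109873))
dark 197 [345.36040609 234.58883249] [333. 224.] [358. 245.]
dark 111 [341.11711712 247.21621622] [332. 242.] [350. 253.]
grip (array([ 0.52816577, -0.06330005,  0.25129497]), np.float64(0.004441077604352104))
edge x=a y+b [-0.17204255  0.58473187] 3 16 yaw 0.17037466608093937
((0.6597041487693787, 0.0021648406982421875), (0.1691339761018753, 0.43511325120925903), 12.014439582824707)
```

Run:
```python
from bench import r
from h import *
T=r.snapshot("top");S=r.snapshot("side")
z=lambda x,y:(x/3.8+240-.37,y/3.8+140-.37)
zs=lambda x,y:(x/3.3+290-.35,y/3.3+180-.35)
for zz in (0.0,0.02,.03):
    P=[plane(T,z(*p),zz)[:2] for p in((104,400),(712,318))]; d=P[0]-P[1]; print(zz,P,np.hypot(*d),"yaw",np.arctan2(-d[0],d[1]))
# side: front edge top corners
for zz in (0.0,.02,.03):
    P=[plane(S,zs(*p),zz)[:2] for p in((48,280),(440,560),(578,475))]; d=P[0]-P[1];e=P[2]-P[1]; print(zz,P,np.hypot(*d),"yaw",np.arctan2(-d[0],d[1]),np.hypot(*e),np.arctan2(e[1],e[0]))
for n,d,(cx,cy),rad in (("top",T,(345.4,235),14),("side",S,(341,247),14)):
    c=d["color"].max(2).astype(int); print(n); x0,y0=int(cx)-13,int(cy)-13
    for y in range(y0,y0+26): print(y," ".join("%3d"%v for v in c[y,x0:x0+27]))
    print(x0)
```

```text
0.0 [array([0.53472132, 0.19746918]), array([ 0.6501441 , -0.35600198])] 0.5653784085169473 yaw 0.2055967570045631
0.02 [array([0.53072132, 0.19444092]), array([ 0.64457783, -0.35151968])] 0.5577062675067707 yaw 0.20559675700456315
0.03 [array([0.52872133, 0.1929268 ]), array([ 0.6417947 , -0.34927852])] 0.5538701970016823 yaw 0.2055967570045632
0.0 [array([0.55952577, 0.25116921]), array([ 0.65780032, -0.30470376]), array([ 0.8375227 , -0.27437066])] 0.5644932586997848 yaw 0.17498503076588134 0.1822641738994003 0.16720175128861725
0.02 [array([0.5463838 , 0.22390256]), array([ 0.64283387, -0.32165055]), array([ 0.81921968, -0.2918806 ])] 0.5540133683675154 yaw 0.17498503076588146 0.1788804159456433 0.1672017512886181
0.03 [array([0.53981282, 0.21026924]), array([ 0.63535065, -0.33012395]), array([ 0.81006817, -0.30063556])] 0.5487734232013806 yaw 0.17498503076588132 0.17718853696876502 0.16720175128861867
top
222  69  39  37  35  40  37  29  36  30  60  61  63  46  46  50  49  50  41  40  37  37  33  37  36  42  38  54
223  71  50  38  30  32  36  32  34  36  37  39  39  40  41  39 
[... 4960 characters left out ...]
  94 102 121 146 163 163
254  79  80  70  74  66  67  62  62  66  70  77  87  97 108 122 133 118 112 112 108 100  94  98 118 150 165 166
255  96  86  79  76  74  77  79  77  79  83  88  96 106 117 119 119 108 101  96  99  95  89  99 106 132 152 160
256 108 100  91  86  84  83  83  85  87  92  98 109 113 108 106 104  95  91  92  93  96  92  97  99 116 128 143
257 107 104  92  91  86  87  92  86  91  96 101 112 112 102  98  96  98  99  95  98  97  96  89  97 105 111 118
258  92  98 104 100  99  98  92  94  98 101 104 108 109 104 104 112 112 115 105 105 102  96  91 102 109 111 107
259  78 101 109 111 106 114 112 112 110 113 115 116 115 116 120 123 128 124 119 116 108  96  97 102 111 117 111
328
```

Run:
```python
from bench import r
from h import *
T=r.snapshot("top");S=r.snapshot("side")
g,e=tri(T,(345.2,235.2),S,(341.4,247.3)); print(g,e)
a,b=plane(T,(344.1,228),.253),plane(T,(346.2,244),.253); d=a-b; print("grip yaw top",np.arctan2(d[1],d[0]),plane(T,(345.2,235.2),.253))
a,b=plane(S,(334.5,250.5),.253),plane(S,(348.5,243.8),.253); d=a-b; print("side",np.arctan2(-d[1],-d[0]),np.linalg.norm(d),plane(S,(341.4,247.3),.253))
# origin from base corners, side front edge centre at z~.03 & right edge
for yaw in(.17,.175):
  ex=np.array([np.cos(yaw),np.sin(yaw)]);ey=np.array([-ex[1],ex[0]])
  tip=np.array([.6605,-.0242]);print("tip along ey",tip@ey,"grip along ey",g[:2]@ey,"tip-grip ex",(tip-g[:2])@ex)
  for zz in (.02,.03):
    P=[plane(S,(x/3.3+289.65,y/3.3+179.65),zz)[:2] for x,y in((48,280),(440,560),(578,475))]
    f=(P[0]+P[1])/2; print(zz,"base mid ey",f@ey,"origin",f+.085*ex, "grip ideal",f+.085*ex-.139*ex)
```

```text
[ 0.52762263 -0.06342229  0.25086471] 0.0019269835003112015
grip yaw top 0.18548843761641448 [ 0.52803951 -0.06371627  0.253     ]
side 0.22244019372701337 0.053925770162870305 [ 0.52483243 -0.06635263  0.253     ]
tip along ey -0.13559609291796224 grip along ey -0.1517724785823197 tip-grip ex 0.13759762906046089
0.02 base mid ey -0.1487667846365834 origin [ 0.67838354 -0.0344935 ] grip ideal [ 0.54138726 -0.05800984]
0.03 base mid ey -0.15847194548367532 origin [ 0.67135644 -0.04554685] grip ideal [ 0.53436015 -0.0690632 ]
tip along ey -0.13882880712206952 grip along ey -0.1543170053033388 tip-grip ex 0.13767679068499505
0.02 base mid ey -0.1516537569953237 origin [ 0.67831059 -0.0340748 ] grip ideal [ 0.5414336  -0.05827583]
0.03 base mid ey -0.1613148175057519 origin [ 0.67128349 -0.04512816] grip ideal [ 0.5344065  -0.06932919]
```

```bash
cat >> h.py <<'E'
from scipy.spatial.transform import Rotation as Ro
YAW=.178
ex=np.array([np.cos(YAW),np.sin(YAW),0]);ey=np.array([-ex[1],ex[0],0]);ez=np.array([0,0,1.])
GRIP=np.array([.5274,-.0636,.2534])
TH0=-.15
# axis point in the grip's swing plane (z=.115)
AX=GRIP-ey*(-.14*np.sin(TH0))-ez*.14*np.cos(TH0)
TILT=np.radians(40)
a=-np.cos(TILT)*ez+np.sin(TILT)*ex
def att(s): 
    x=s*ey; return Ro.from_matrix(np.c_[x,a,np.cross(x,a)]).as_rotvec()
def tcp(L,back=0.0,shift=.006):
    return AX-ey*.14*np.sin(L)+ez*.14*np.cos(L)-shift*ex+a*(.019-back)
def Lof(p):
    q=np.asarray(p)-a*.019-AX; return np.arctan2(-q@ey,q@ez)
def green(d,near,rad=22):
    c=d["color"].astype(float); w=c[:,:,1]-np.maximum(c[:,:,0],c[:,:,2])
    yy,xx=np.mgrid[:480,:640]; w=np.where(np.hypot(xx-near[0],yy-near[1])<rad,w,0); w=np.where(w>14,w,0)
    if w.sum()<60: return None,0
    return np.array([(w*xx).sum(),(w*yy).sum()])/w.sum(),w.sum()
TIP=np.array([.6605,-.0242,.333])
NEAR={"top":(340,184),"side":(378,209)}
def tipyz(d,name):
    p,w=green(d,NEAR[name])
    if p is None: return None
    o,v=ray(d,p); X=o+v*((TIP-o)@ex)/(v@ex)
    return p,w,X@ey,X[2]
E
python3 - <<'E'
from bench import r
from h import *
print(r.read_state()["t"], Ro.from_rotvec(r.read_state()["ee_rot"]).as_matrix().round(2).tolist())
for n in ("top","side"):
    for i in range(3): print(n,tipyz(r.snapshot(n),n))
print(r.read_state()["t"],AX)
for s in (1,-1):
    for args in ((-.15,.12),(-.15,),(.6,)):
        q=r.ik(tcp(*args),att(s)); print(s,args,None if q is None else np.round(q,2))
E
```

```text
0.4 [[0.26, -0.0, -0.97], [0.97, -0.0, 0.26], [-0.0, -1.0, 0.0]]
top (array([335.55368421, 181.55368421]), np.float64(475.0), np.float64(-0.14214023617006707), np.float64(0.33168707364054684))
top (array([335.58613445, 181.54621849]), np.float64(476.0), np.float64(-0.1422304163732638), np.float64(0.331719953393923))
top (array([335.53617021, 181.51702128]), np.float64(470.0), np.float64(-0.1420839652142273), np.float64(0.3319968569370426))
side (array([374.33189655, 205.45150862]), np.float64(928.0), np.float64(-0.1389272182592544), np.float64(0.3316999653265038))
side (array([374.31798246, 205.37171053]), np.float64(912.0), np.float64(-0.138854792745233), np.float64(0.3319321035009779))
side (array([374.36630435, 205.40543478]), np.float64(920.0), np.float64(-0.13906165159443099), np.float64(0.33190450505648683))
0.7 [ 0.53110436 -0.08419078  0.11497205]
1 (-0.15, 0.12) [-0.83 -0.62  2.22  0.62  1.2  -2.71]
1 (-0.15,) [-0.63 -0.29  2.21  0.68  0.82 -2.75]
1 (0.6,) [-0.8  -0.1   2.1   0.78  0.87 -2.99]
-1 (-0.15, 0.12) [-0.83 -0.62  2.22  0.62  1.2   0.43]
-1 (-0.15,) [-0.63 -0.29  2.21  0.68  0.82  0.39]
-1 (0.6,) [-0.8  -0.1   2.1   0.78  0.87  0.15]
```

The pointer reading is repeatable to about 0.1 mm in both views. I'm moving to the pre-grasp pose now and then looking again.

Run:
```python
from bench import r
from h import *
r.movep(tcp(-.15,.11),att(-1))
s=r.read_state(); print(s["t"],s["tcp_pos"],s["force"])
for n in ("side","top"):
    d=r.snapshot(n); print(n,tipyz(d,n)); print("proj grip",proj(d,GRIP))
    c=d["color"]; 
    x0,y0=(290,180) if n=="side" else (260,140)
    cv2.imwrite(f"pics/pre_{n}.png",cv2.resize(c[y0:y0+160,x0:x0+200,::-1],None,fx=3.5,fy=3.5,interpolation=cv2.INTER_CUBIC))
    f=c.astype(float); w=f[:,:,0]-np.maximum(f[:,:,1],f[:,:,2]); yy,xx=np.mgrid[:480,:640]
    cen=(351,194) if n=="top" else (374,213.5); w=np.where((np.hypot(xx-cen[0],yy-cen[1])<8)&(w>50),w,0)
    if w.sum(): 
        p=((w*xx).sum()/w.sum(),(w*yy).sum()/w.sum()); o,v=ray(d,p); X=o+v*((TIP-o)@ex)/(v@ex); print("red",p,w.sum(),X,X@ey)
```

```text
3.2 [ 0.46405177 -0.07455581  0.32316578] [ 0.285914    0.5587092  -0.05845791]
side (array([374.32815965, 205.36141907]), np.float64(902.0), np.float64(-0.13889517182925382), np.float64(0.33198192571114815))
proj grip [341.7001003  246.50117608]
red (np.float64(373.5420918367347), np.float64(213.35841836734693)) 784.0 [ 0.65984753 -0.02057321  0.30484456] -0.13708176354572152
top (array([335.51652893, 181.48760331]), np.float64(484.0), np.float64(-0.14202307138515577), np.float64(0.33224999481314677))
proj grip [345.15323399 235.38070471]
red (np.float64(349.61186440677966), np.float64(192.96525423728812)) 1180.0 [ 0.66883247 -0.07051618  0.21839379] -0.18782651063863876
```

View pics/pre_side.png

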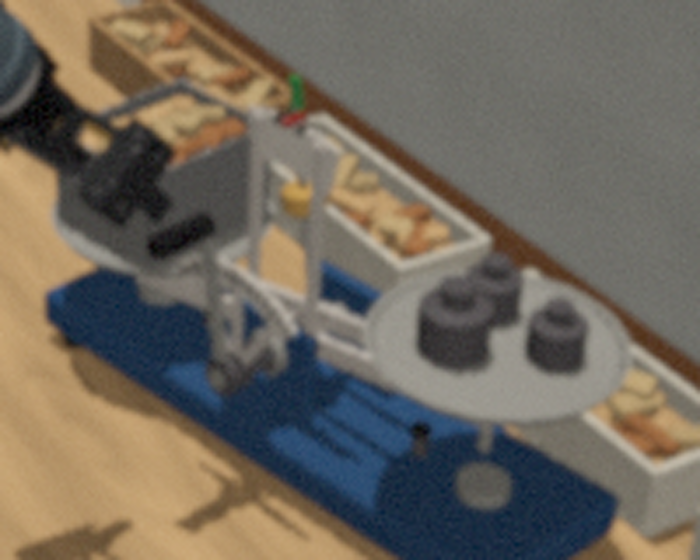

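View pics/pre_top.png

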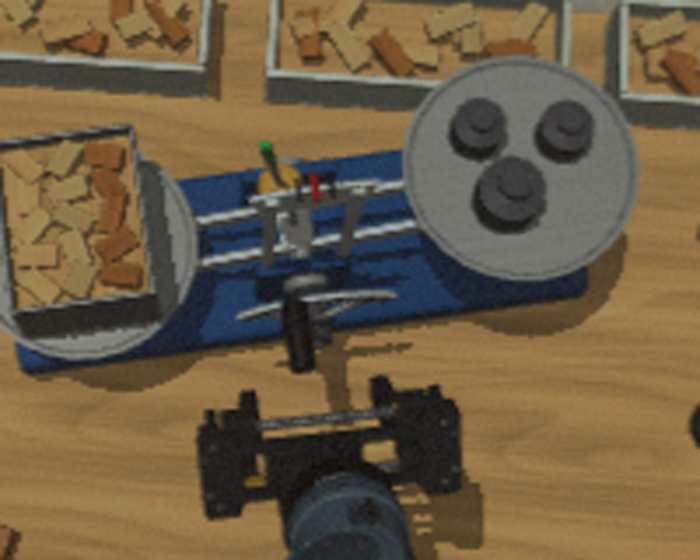

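The side view shows the open jaws up and to the left of the grip, at about (130,175) in the crop. In the top view they straddle it at about (297,330), and the green tip is clear in both. I'll cross-check the red mark by triangulation and then go in and grip.

Run:
```python
from bench import r
from h import *
S=r.snapshot("side");T=r.snapshot("top")
X,e=tri(S,(373.54,213.36),T,(349.6,192.97)); print("red",X,e,X@ey)
X,e=tri(S,tipyz(S,"side")[0],T,tipyz(T,"top")[0]); print("tip",X,e,X@ey, "axis ey",AX@ey)
hit=r.movel(tcp(-.15),att(-1),velocity=.06,guard=8); s=r.read_state(); print(hit,s["t"],s["force"],s["tcp_pos"]-tcp(-.15))
r.grip(0.0); s=r.read_state(); print(s["t"],s["force"],s["grip_width"]*88,"mm",Lof(s["tcp_pos"]))
for n in ("side","top"):
    d=r.snapshot(n); print(n,tipyz(d,n)[2:])
    c=d["color"]; x0,y0=(290,180) if n=="side" else (260,140)
    cv2.imwrite(f"pics/gr_{n}.png",cv2.resize(c[y0:y0+160,x0:x0+200,::-1],None,fx=3.,fy=3.,interpolation=cv2.INTER_CUBIC))
```

```text
red [ 0.62909249 -0.06629923  0.33435692] 0.0002245105041361568 -0.17663976393683273
tip [ 0.65921076 -0.0251593   0.33350302] 0.0017899940829081951 -0.14148263926929655 axis ey -0.17689869535844485
False 5.3833 [1.10715387 0.84433947 0.00869099] [ 4.63562259e-05 -1.55184279e-04  3.16650552e-04]
6.4167 [-0.82705227 -0.00524597  0.47851209] 20.868072186733784 mm -0.1500658327732809
side (np.float64(-0.13882831586383515), np.float64(0.3317862669912147))
top (np.float64(-0.14209194810358616), np.float64(0.3319674180274874))
```

View pics/gr_side.png

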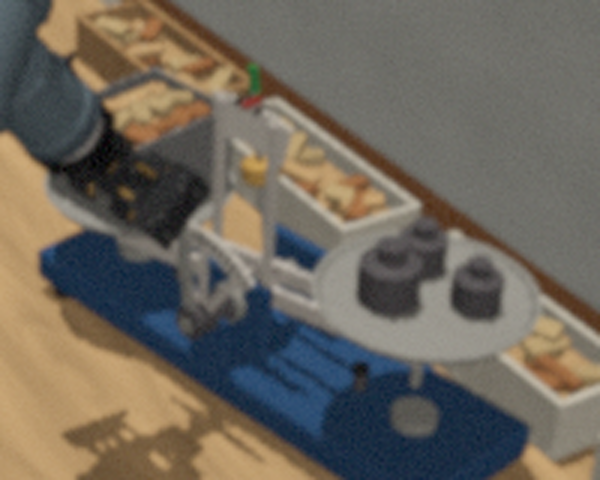

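View pics/gr_top.png

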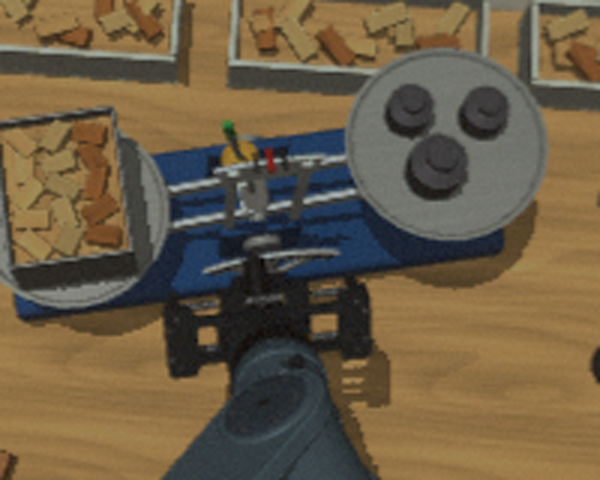

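```bash
cat > ctl.py <<'E'
import numpy as np
from scipy.linalg import expm
# state [theta, omega, L0]; theta''=(km*theta - d w + .4 (L-L0))/I
I_,km,d_,ks=.12,.125,.006,.40
A=np.array([[0,1,0],[km/I_,-d_/I_,-ks/I_],[0,0,0]]);B=np.array([0,ks/I_,0])
class KF:
    def __init__(s,L):
        s.lift=False; s.x=np.array([-.15,0,L-.05]); s.P=np.diag([1e-6,1e-4,.03**2])
    def step(s,x,L,dt):
        M=np.zeros((4,4));M[:3,:3]=A;M[:3,3]=B;E=expm(M*dt); return E[:3,:3]@x+E[:3,3]*L,E[:3,:3]
    def predict(s,La,Lb,dt):
        for f in (.125,.375,.625,.875):
            L=La+(Lb-La)*f; s.x,F=s.step(s.x,L,dt/4); s.P=F@s.P@F.T+np.diag([1e-8,2e-4,3e-4])*dt/4
    def update(s,th,R=.0015**2):
        H=np.array([1,0,0]);S=s.P[0,0]+R;K=s.P[:,0]/S;s.x=s.x+K*(th-s.x[0]);s.P=s.P-np.outer(K,s.P[0])
    def ahead(s,L,dt): return s.step(s.x,L,dt)[0]
def command(x,k1=1.0,k2=.85,ref=0.):
    return x[2]-km/ks*ref-k1*(x[0]-ref)-k2*x[1]
E
cat > sim.py <<'E'
from ctl import *
rng=np.random.default_rng(0)
for trial in range(14):
    km_t=rng.uniform(.08,.17);L0=rng.uniform(.15,.6)+rng.uniform(-.05,.05);I_t=rng.uniform(.11,.13)
    th,w,L,t=-.15,0.,.1,0.;kf=None;log=[];T=0.05
    def run(Lt,dt):
        global th,w,L,t
        n=max(1,round(dt/.002));La=L
        for i in range(n):
            u=(i+1)/n;L=La+(Lt-La)*(3*u*u-2*u**3)
            w+=.002*(km_t*th-.006*w+.4*(L-L0))/I_t;th+=.002*w
            if th<-.15: th=-.15;w=max(w,0)
            if th>.15: th=.15;w=min(w,0)
            t+=.002;log.append((t,th,w))
    while t<32:
        m=th+rng.normal(0,.001)
        if kf is None:
            if m>-.15+.006: kf=KF(L); kf.update(m)
            run(L,.05); 
            if kf is None: run(L+.012,.16)
            else: tl=t; kf.predict(L,L,.05)
        else:
            kf.update(m); L1=L; run(L,.05); kf.predict(L1,L1,.05)
            c=command(kf.ahead(L,.1)); c=L+np.clip(c-L,-.06,.06); La=L; run(c,.16); kf.predict(La,L,.16)
    a=np.array(log);k=a[:,0]>tl+5
    print("lift %.1f L0 %.2f km %.3f"%(tl,L0,km_t),"max %.3f"%a[:,1].max(),"late range",a[k,1].min().round(3),a[k,1].max().round(3),"wmax %.2f"%abs(a[:,2]).max())
E
python3 sim.py
```

```text
lift 3.8 L0 0.23 km 0.137 max 0.053 late range -0.004 0.003 wmax 0.20
lift 7.0 L0 0.42 km 0.119 max 0.006 late range -0.003 0.005 wmax 0.14
lift 7.4 L0 0.45 km 0.088 max 0.030 late range -0.003 0.004 wmax 0.18
lift 8.0 L0 0.46 km 0.137 max 0.047 late range -0.005 0.003 wmax 0.18
lift 6.8 L0 0.39 km 0.124 max 0.047 late range -0.003 0.004 wmax 0.19
lift 6.8 L0 0.41 km 0.096 max 0.025 late range -0.004 0.004 wmax 0.18
lift 7.2 L0 0.43 km 0.100 max 0.038 late range -0.003 0.003 wmax 0.18
lift 5.7 L0 0.32 km 0.154 max 0.059 late range -0.004 0.003 wmax 0.19
lift 4.9 L0 0.31 km 0.082 max 0.033 late range -0.004 0.003 wmax 0.19
lift 3.4 L0 0.20 km 0.141 max 0.055 late range -0.004 0.003 wmax 0.20
lift 9.9 L0 0.56 km 0.166 max 0.062 late range -0.004 0.004 wmax 0.19
lift 5.1 L0 0.30 km 0.155 max 0.032 late range -0.004 0.004 wmax 0.18
lift 4.2 L0 0.24 km 0.168 max 0.032 late range -0.003 0.004 wmax 0.16
lift 8.0 L0 0.49 km 0.085 max 0.004 late range -0.004 0.004 wmax 0.15
```

Both views show the jaws closed on the grip with the green tip still visible, and the simulated controller holds steady in all 14 trials. Next I'll swing to L≈0.08, which is below lift-off, and time some small moves.

Run:
```python
from bench import r
from h import *
def st(): 
    s=r.read_state(); return s["t"],Lof(s["tcp_pos"]),s["force"],s["qvel"]
for L in (-.05,.06): r.movel(tcp(L),att(-1),velocity=.04)
t,l,f,q=st();print(t,l,f)
for L,T in ((.07,.16),(.075,.16),(.0752,.16)):
    r.movel(tcp(L),att(-1),velocity=max(1e-4,.14*abs(L-l)/T)); t2,l2,f,q=st(); print("dt",t2-t,"target",L,"got",l2,abs(q).max()); t,l=t2,l2
for n in ("side","top"):
    d=r.snapshot(n); print(n,tipyz(d,n)); 
print(st()[:2])
```

```text
7.55 0.05827616018453266 [ 5.7971955   4.83333723 -0.57703779]
dt 0.28330000000000055 target 0.07 got 0.0677306308296006 0.00280366290339516
dt 0.2583999999999991 target 0.075 got 0.07186895346923229 0.001970655737922276
dt 0.25 target 0.0752 got 0.07177068375605554 0.0012485009175937395
side (array([374.36483516, 205.41428571]), np.float64(910.0), np.float64(-0.13905717571967252), np.float64(0.33187375574285083))
top (array([335.5141129 , 181.50806452]), np.float64(496.0), np.float64(-0.1420200661239231), np.float64(0.3320874190565699))
(8.4417, np.float64(0.07190122046673227))
```

```bash
sed -i 's/run(L+.012,.16)/run(L+.016,.14);run(L,.12)/; s/command(kf.ahead(L,.1))/command(kf.ahead(L,.12))/; s/run(c,.16); kf.predict(La,L,.16)/run(c,.14); kf.predict(La,L,.14); run(c,.12); kf.predict(L,L,.12)/; s/           if kf is None: run/           if kf is None: run/' sim.py; sed -i 's/max %.3f/max %.3f/' sim.py; sed -i 's/run(c,.12); kf/run(L,.12); kf/' sim.py; python3 sim.py
```

```text
lift 4.1 L0 0.23 km 0.137 max 0.150 late range -0.02 0.006 wmax 0.25
lift 7.5 L0 0.43 km 0.083 max 0.042 late range -0.004 0.004 wmax 0.17
lift 10.3 L0 0.55 km 0.086 max 0.111 late range -0.003 0.01 wmax 0.20
lift 10.6 L0 0.58 km 0.095 max 0.112 late range -0.008 0.005 wmax 0.20
lift 6.2 L0 0.34 km 0.124 max 0.150 late range -0.004 0.062 wmax 0.28
lift 9.0 L0 0.47 km 0.131 max 0.150 late range -0.147 0.004 wmax 0.41
lift 2.2 L0 0.12 km 0.166 max 0.150 late range -0.014 0.006 wmax 0.27
lift 4.7 L0 0.23 km 0.164 max 0.150 late range -0.1 0.005 wmax 0.36
lift 9.3 L0 0.50 km 0.128 max 0.141 late range -0.006 0.005 wmax 0.21
lift 9.7 L0 0.51 km 0.134 max 0.150 late range -0.009 0.007 wmax 0.25
lift 3.8 L0 0.20 km 0.147 max 0.150 late range -0.032 0.005 wmax 0.32
lift 8.7 L0 0.46 km 0.144 max 0.150 late range -0.032 0.003 wmax 0.22
lift 6.2 L0 0.32 km 0.164 max 0.150 late range -0.055 0.007 wmax 0.31
lift 2.2 L0 0.14 km 0.092 max 0.123 late range -0.007 0.006 wmax 0.21
```

```bash
cat > sim2.py <<'E'
from ctl import *
import ctl,sys
def trial(seed,ramp=.014,clip=.15,dL=.065,vref=.05,k1=1.0,k2=.85,look=.15,det=.005,sig=.03):
    rng=np.random.default_rng(seed)
    km_t=rng.uniform(.08,.17);L0=rng.uniform(.15,.6)+rng.uniform(-.05,.05);I_t=rng.uniform(.11,.13)
    s=dict(th=-.15,w=0.,L=.1,t=0.);kf=None;log=[];tl=99
    def run(Lt,dt):
        n=max(1,round(dt/.004));La=s["L"]
        for i in range(n):
            u=(i+1)/n;s["L"]=La+(Lt-La)*(3*u*u-2*u**3)
            s["w"]+=.004*(km_t*s["th"]-.006*s["w"]+.4*(s["L"]-L0))/I_t;s["th"]+=.004*s["w"]
            if s["th"]<-.15: s["th"]=-.15;s["w"]=max(s["w"],0)
            if s["th"]>.15: s["th"]=.15;s["w"]=min(s["w"],0)
            s["t"]+=.004;log.append((s["t"],s["th"],s["w"]))
    tl=None
    while s["t"]<36:
        m=s["th"]+rng.normal(0,.001);L=s["L"]
        if kf is None:
            if m>-.15+det: kf=KF(L); kf.x[2]=L-dL; kf.x[0]=m;kf.x[1]=.05;kf.P=np.diag([2e-6,.03**2,sig**2]);tl=s["t"]
            else: run(L,.05);run(L+ramp,.14);run(L+ramp,.12);continue
        else: kf.update(m)
        run(L,.05);kf.predict(L,L,.05)
        ref=min(0,-.13+vref*(s["t"]-tl))
        c=command(kf.ahead(L,look),k1,k2,ref); c=L+np.clip(c-L,-clip,clip)
        run(c,.14);kf.predict(L,c,.14);run(c,.12);kf.predict(c,c,.12)
    a=np.array(log)
    if tl is None:return (99,)*4
    k=a[:,0]>tl+6
    return tl,a[:,1].max(),abs(a[k,1]).max(),abs(a[:,2]).max()
if __name__=="__main__":
    for kw in [dict(),dict(ramp=.012),dict(dL=.08),dict(vref=.03),dict(k1=.8,k2=.8),dict(k1=1.2,k2=1.1),dict(look=.25),dict(ramp=.012,dL=.08,vref=.03),dict(look=.2,k1=.9,k2=.9,sig=.05,dL=.08)]:
        R=np.array([trial(i,**kw) for i in range(30)]); print(kw,"lift %.1f max %.3f (med %.3f) late %.3f w %.2f"%(R[:,0].max(),R[:,1].max(),np.median(R[:,1]),R[:,2].max(),R[:,3].max()))
E
python3 sim2.py
```

```text
{} lift 12.3 max 0.008 (med 0.005) late 0.008 w 0.08
{'ramp': 0.012} lift 14.5 max 0.008 (med 0.005) late 0.008 w 0.08
{'dL': 0.08} lift 12.3 max 0.008 (med 0.005) late 0.008 w 0.08
{'vref': 0.03} lift 12.3 max 0.008 (med 0.005) late 0.012 w 0.08
{'k1': 0.8, 'k2': 0.8} lift 12.3 max 0.007 (med 0.004) late 0.010 w 0.08
{'k1': 1.2, 'k2': 1.1} lift 12.3 max 0.020 (med 0.007) late 0.020 w 0.09
{'look': 0.25} lift 12.3 max 0.028 (med 0.014) late 0.028 w 0.09
{'ramp': 0.012, 'dL': 0.08, 'vref': 0.03} lift 14.5 max 0.008 (med 0.004) late 0.014 w 0.08
{'look': 0.2, 'k1': 0.9, 'k2': 0.9, 'sig': 0.05, 'dL': 0.08} lift 12.3 max 0.018 (med 0.006) late 0.018 w 0.09
```

```bash
cat > go.py <<'E'
from bench import r
from h import *
from ctl import *
import pickle
RHO=.2195; Y0={"top":-.1421,"side":-.1389}
def theta():
    for n in ("top","side"):
        t=r.read_state()["t"]; m=tipyz(r.snapshot(n),n)
        if m is not None and m[1]>250:
            return t,-np.arcsin(np.clip((m[2]-(Y0[n]-RHO*np.sin(.15)))/RHO,-.9,.9)),n
    return None,None,None
def LL():
    s=r.read_state(); return s["t"],Lof(s["tcp_pos"])
bias=0.
def go(Lt,Lm,T=.14):
    L=min(Lt+bias,.95)
    r.movel(tcp(L),att(-1),velocity=max(2e-4,.14*abs(L-Lof(r.read_state()["tcp_pos"]))/T))
    return Lt
_,L=LL(); tgt=L; kf=None; log=[]; since=None; k1,k2=.95,.85
while True:
    tm,m,n=theta()
    t1,L1=LL()
    if t1>46: print("time"); break
    if m is None: print("no tip",t1); break
    if kf is None:
        if m>-.145:
            kf=KF(L1); kf.x=np.array([m,.05,L1-.065]); kf.P=np.diag([2e-6,.03**2,.03**2]); tl=t1; print("lift",t1,L1,m)
            kf.predict(L1,L1,t1-tm)
        else:
            if L1>.85: print("no lift"); break
            tgt+=.016; go(tgt,L1); bias=np.clip(bias+.3*(tgt-LL()[1]-bias*0),-.02,.02); continue
    else:
        kf.update(m); kf.predict(L1,L1,t1-tm)
    log.append((tm,m,kf.x[0],kf.x[1],kf.x[2],L1,n))
    since=(since or tm) if abs(m)<.05 else None
    if since and tm-since>10.5 and abs(m)<.01 and abs(kf.x[1])<.012: print("steady since",since,"now",tm); break
    ref=min(0,-.13+.05*(t1-tl))
    c=command(kf.ahead(L1,.15),k1,k2,ref); c=L1+np.clip(c-L1,-.15,.15)
    go(c,L1); t2,L2=LL()
    d=min(.14,t2-t1); kf.predict(L1,L2,d)
    if t2-t1>d: kf.predict(L2,L2,t2-t1-d)
    bias=np.clip(bias+.3*(c-L2),-.02,.02)
for l in log: print("%.2f m %.4f th %.4f w %.4f L0 %.3f L %.3f %s"%l)
pickle.dump((log,bias,kf.x if kf else None),open("log.pkl","wb"))
E
python3 go.py
```

```text
lift 19.5 0.6479849536609152 -0.1395597803238176
steady since 22.9083 now 33.5917
19.45 m -0.1396 th -0.1370 w 0.0535 L0 0.583 L 0.648 top
19.80 m -0.1252 th -0.1247 w 0.0062 L0 0.584 L 0.570 top
20.13 m -0.1208 th -0.1194 w 0.0313 L0 0.577 L 0.649 top
20.48 m -0.1091 th -0.1081 w 0.0185 L0 0.575 L 0.585 top
20.82 m -0.1028 th -0.1015 w 0.0265 L0 0.574 L 0.621 top
21.18 m -0.0917 th -0.0903 w 0.0286 L0 0.573 L 0.599 top
21.48 m -0.0827 th -0.0811 w 0.0332 L0 0.572 L 0.604 top
21.89 m -0.0762 th -0.0754 w 0.0097 L0 0.582 L 0.596 top
22.23 m -0.0659 th -0.0635 w 0.0567 L0 0.575 L 0.642 top
22.57 m -0.0531 th -0.0519 w 0.0138 L0 0.584 L 0.559 top
22.91 m -0.0436 th -0.0414 w 0.0520 L0 0.578 L 0.638 top
23.26 m -0.0294 th -0.0284 w 0.0143 L0 0.582 L 0.547 top
23.60 m -0.0277 th -0.0269 w 0.0153 L0 0.587 L 0.615 top
23.96 m -0.0181 th -0.0170 w 0.0265 L0 0.582 L 0.588 top
24.32 m -0.0127 th -0.0124 w 0.0033 L0 0.586 L 0.572 top
24.66 m -0.0088 th -0.0080 w 0.0203 L0 0.582 L 0.602 top
25.01 m -0.0042 th -0.0041 w -0.0004 L0 0.584 L 0.562 top
25.34 m -0.0058 th -0.0058 w 0.0006 L0 0.586 L 0
[... 670 characters left out ...]
0 0.580 L 0.553 top
29.84 m -0.0011 th -0.0016 w -0.0152 L0 0.588 L 0.584 top
30.18 m -0.0027 th -0.0026 w 0.0061 L0 0.585 L 0.605 top
30.52 m -0.0016 th -0.0018 w -0.0046 L0 0.586 L 0.572 top
30.86 m 0.0015 th 0.0021 w 0.0189 L0 0.579 L 0.598 top
31.21 m 0.0021 th 0.0016 w -0.0177 L0 0.586 L 0.551 top
31.55 m -0.0043 th -0.0045 w -0.0030 L0 0.588 L 0.616 top
31.90 m -0.0027 th -0.0027 w 0.0028 L0 0.585 L 0.582 top
32.20 m -0.0010 th -0.0008 w 0.0069 L0 0.583 L 0.587 top
32.57 m 0.0009 th 0.0010 w 0.0008 L0 0.583 L 0.576 top
32.88 m 0.0015 th 0.0016 w 0.0027 L0 0.583 L 0.585 top
33.26 m -0.0017 th -0.0023 w -0.0152 L0 0.588 L 0.577 top
33.59 m -0.0032 th -0.0030 w 0.0089 L0 0.584 L 0.609 top
```

The pointer held within ±0.03 rad for more than 10 s. I'll keep steering with softer gains until the lever is also near its balance angle, then check with both cameras and hand in.

```bash
python3 - <<'E'
s=open("go.py").read()
s=s.split("_,L=LL(); tgt")[0]+'''
old,bias,x=pickle.load(open("log.pkl","rb"))
kf=KF(.6); kf.x=np.array(x); kf.P=np.diag([2e-6,1e-4,1e-4]); log=[]; k1,k2=.75,.7; T0=r.read_state()["t"]
while True:
    tm,m,n=theta(); t1,L1=LL()
    if m is None or t1>48: print("stop",m,t1); break
    kf.update(m); kf.predict(L1,L1,t1-tm); log.append((tm,m,kf.x[0],kf.x[1],kf.x[2],L1,n))
    f=kf.ahead(L1,1.1)
    if tm-T0>1.5 and abs(m)<.012 and abs(f[0])<.02 and abs(L1-kf.x[2])<.015:
        S=r.snapshot("side"); y=tipyz(S,"side")[2]; st=r.read_state()
        print("READY now",st["t"],"theta top",m,"side",-np.arcsin((y-(Y0["side"]-RHO*np.sin(.15)))/RHO),"pred 1.1s",f[0],"grip",st["grip_width"]*88,st["force"])
        r.close_job(); cv2.imwrite("pics/end_side.png",cv2.resize(S["color"][170:330,290:490,::-1],None,fx=3.5,fy=3.5,interpolation=cv2.INTER_CUBIC)); break
    c=command(kf.ahead(L1,.15),k1,k2,0.); c=L1+np.clip(c-L1,-.1,.1)
    go(c,L1); t2,L2=LL(); d=min(.14,t2-t1); kf.predict(L1,L2,d)
    if t2-t1>d: kf.predict(L2,L2,t2-t1-d)
    bias=np.clip(bias+.3*(c-L2),-.02,.02)
for l in log: print("%.2f m %.4f th %.4f w %.4f L0 %.3f L %.3f %s"%l)
'''
open("fin.py","w").write(s)
E
python3 fin.py
```

```text
READY now 35.7917 theta top -0.0009960166727152745 side 0.0007870535959638187 pred 1.1s -0.006137767516286807 grip 19.61514064317738 [ 9.18258923  6.18882712 -4.08309817]
the job is handed in; nothing more can be done
33.64 m -0.0027 th -0.0023 w 0.0129 L0 0.584 L 0.609 top
33.99 m 0.0043 th 0.0047 w 0.0127 L0 0.581 L 0.567 top
34.30 m 0.0026 th 0.0023 w -0.0126 L0 0.588 L 0.573 top
34.63 m -0.0006 th -0.0008 w -0.0026 L0 0.588 L 0.602 top
35.00 m 0.0038 th 0.0044 w 0.0152 L0 0.581 L 0.585 top
35.36 m 0.0048 th 0.0045 w -0.0091 L0 0.585 L 0.564 top
35.69 m -0.0010 th -0.0016 w -0.0137 L0 0.590 L 0.596 top
```

View pics/end_side.png

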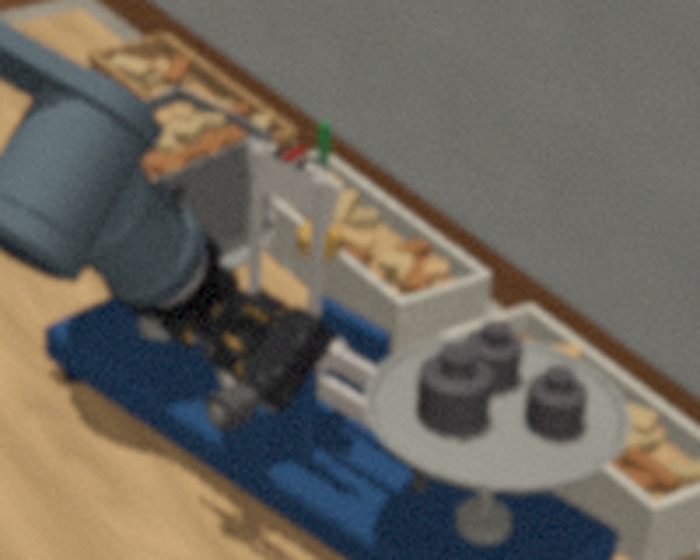

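I gripped the trim lever and eased the pointer up with camera feedback. The camera readings kept it at the red mark for about 12.8 s, and I handed the job in at 35.8 s with the grip still closed. `close_job` gives no verdict, so nothing below is the judge's result.

- **Lift:** I swung the lever slowly until the beam left its stop at a lever angle of about 0.65 rad. The pointer reached the mark with no overshoot worth noting, and the estimated beam speed stayed below 0.06 rad/s.
- **Hold:** From 22.9 s on, every reading was within 0.05 rad, and from about 25 s within ±0.006 rad. The limit was 0.06 rad for 8 s.
- **At hand-in:** The top camera read −0.001 rad and the side camera +0.001 rad. I predicted about −0.006 rad of drift over the last second with the arm still.
- **Grip:** The jaws were about 20 mm apart on the 22 mm grip (21 mm at first closing), and the tool force was about 12 N. I could not measure the finger force directly.
- **Overweight:** The balance angle of 0.585 rad gives about 0.23 N m, or roughly 120 g. That is a rough figure, at the top of the 30–120 g given.
- **Disagreement:** Both angle readings assume the beam started exactly on its −0.15 rad stop. Triangulating the red mark separately agreed with that to about 2.5 mm (0.01 rad).
- **Not checked:** I did not re-measure the other things on the bench. The arm passed above them, and nothing in the pictures suggested contact.

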